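Rebalance a loaded centrifuge rotor

ROBOT

A 7-joint arm with a two-finger parallel gripper is mounted at the origin on a cart in front of the work surface, level with it; the furniture and walls round the work are solid. World frame = base frame: x ahead of the robot, y to its left, z up, the work surface at z = 0. Lengths are in mm, angles in degrees, forces in N, time in s.
With the tool pointing down it reaches from about 425 to 875 mm from the base axis. Payload 4.7 kg.
Tool frame: the origin (TCP) lies at the very end of the fingers, on their centre line; the grasp point (between the pads) lies 19 mm behind it; z points along the fingers, y is the direction in which the jaws open and shut (so a half turn about z gives the same grasp; the last joint's range is limited). The gripper opens to 85 mm and grips with 20 to 120 N. Pads are 22 mm wide; open, the fingers measure 114 mm over their backs; the gripper's body (76 mm by 85 mm) begins 54 mm behind the grasp point. The pads swing forward as they close: fully open they stand 13 mm farther back than shut.
Start: joints at [77.813, 18.392, -4.016, 83.108, 1.295, 78.541, -3.26], TCP at [146.137, -633.379, 231.349] pointing down, gripper open.
Joint ranges: [-163.93, 163.93], [-17.29, 119.83], [-79.2, 71.16], [3.27, 140.29], [-89.18, 269.18], [5.43, 117.66], [-154.24, 154.24]. Speed limits (degrees/s): [147.25, 147.25, 180, 180, 180, 180, 180].

INTERFACE

Orientations are given as [roll, pitch, yaw] about the fixed x, y, z axes, in that order (R = Rz(yaw) Ry(pitch) Rx(roll)).
In Python, from station import arm gives the robot as it stands. Calls block until the motion is done:
- arm.move_ptp(position, orientation): joint-space move of the TCP to a pose.
- arm.movel(position, frame=None, v=150): straight line of the TCP; frame=None keeps the orientation; v is the mean speed in mm/s.
- arm.move_joints(angles): joint-space move.
- arm.release() and arm.close(f_grip=None): open the fingers fully, or close them until they stop; f_grip is the grip in N (None keeps the last).
- arm.sleep(seconds).
- arm.ik(position, orientation): joint angles nearest the present ones, or None.
- arm.get_state(): the state.
- arm.camera(name): name is "scene" or "top"; returns a dict with "frame" (384x512x3 uint8, red, green, blue), "z_map" (384x512 float32, mm along the optical axis (not along the pixel's ray), 0 where there is no reading), "intrinsics" (3x3 intrinsics, pixels), "world_to_cam" (4x4, takes a point from world to camera coordinates). Camera axes: x right, y up, looking along -z (the intrinsics and any distortion apply to the point x, -y, -z); pixel columns grow to the right and rows downward; lengths in mm; the calibration is good to about 2 mm. A picture is of the moment at which its call begins.
A pose or a line that the arm cannot do raises arm.Unreachable and nothing moves.
- arm.close_job(): hands the job in, once; it reports no verdict.
The state is a dict: "clock": time; "joint_positions": joint angles; "joint_velocities": joint speeds; "joint_efforts": joint torques, N m; "tcp_pos": TCP position; "orientation": TCP orientation; "wrist_force": force on the tool from outside, world axes, zero at the start; "wrist_torque": the same for the moment, N m; "grip_width": finger opening in mm.
Only numpy, scipy, OpenCV 4.12 (cv2) and the standard library are available. Lean on these libraries where they do the work, as an engineer would, in place of code of your own. Each camera call takes 0.05 s, during which the arm holds its last target. There are 200 camera calls.

TASK

The centrifuge rotor was loaded out of balance: its six wells hold two small amber bottles, two tall white bottles and two squat black-lidded jars, but none sits opposite its twin. Rearrange them until all six are fully down in the rotor again and each one is straight across the centre from its twin; the small steel tray is free for setting one down on the way. Keep them upright, lower each one rather than dropping it, and leave the beaker and the pipette where they are.

Things in the scene. Friction and masses are not known exactly. Their poses are not given: they have to be found in the camera images.
- rotor: six-place grey centrifuge rotor, 212 mm across, fixed. Origin: its centre at bench level. Flat deck at 62 mm. Six vertical wells, axes 72 mm from the centre, 60 degrees apart, the first on its own +x axis; each 43 mm wide, flared to 53 at the mouth, 32 deep: floor 30 mm above the origin, where a container's underside rests. Black knob on the centre, 32 wide, top 28 mm above the deck
- tray: small empty light-grey steel tray fixed on the bench beside the rotor, free as a place to set a container down for the moment: 130 mm along its x, 105 mm along its y, rim 12 mm high, walls 3 mm. Origin: centre of its underside; its flat inner floor is 3 mm above that
- bottle_a: small amber glass bottle with a white label, 69 mm high: body 37 mm across, its rounded shoulder narrowing to a slim red screw cap 19 mm across (the fingers meet a 36 mm cylinder up to 60 mm). 60 g. Twin: bottle_b. Origin: centre of its underside, z up along its axis. Stands in a rotor well at the start; grip it from above, at any yaw, 40 to 60 mm above its underside
- bottle_b: small amber glass bottle with a white label, 69 mm high: body 37 mm across, its rounded shoulder narrowing to a slim red screw cap 19 mm across (the fingers meet a 36 mm cylinder up to 60 mm). 60 g. Twin: bottle_a. Origin: centre of its underside, z up along its axis. Stands in a rotor well at the start; grip it from above, at any yaw, 40 to 60 mm above its underside
- tall_a: tall white plastic bottle, 90 mm high: body 36 mm across up to 62 mm above its underside, then a shoulder and a grey ribbed screw cap 29 mm across from 74 to 90 mm. 90 g. Twin: tall_b. Origin: centre of its underside, z up along its axis. Stands in a rotor well at the start; grip it from above, at any yaw, 40 to 60 mm above its underside
- tall_b: tall white plastic bottle, 90 mm high: body 36 mm across up to 62 mm above its underside, then a shoulder and a grey ribbed screw cap 29 mm across from 74 to 90 mm. 90 g. Twin: tall_a. Origin: centre of its underside, z up along its axis. Stands in a rotor well at the start; grip it from above, at any yaw, 40 to 60 mm above its underside
- jar_a: squat clear glass jar with a full-width black ribbed lid, 62 mm high: body 36 mm across, lid 38 mm across from 44 mm up to the top at 62 mm. 80 g. Twin: jar_b. Origin: centre of its underside, z up along its axis. Stands in a rotor well at the start; grip it from above, at any yaw, 40 to 60 mm above its underside
- jar_b: squat clear glass jar with a full-width black ribbed lid, 62 mm high: body 36 mm across, lid 38 mm across from 44 mm up to the top at 62 mm. 80 g. Twin: jar_a. Origin: centre of its underside, z up along its axis. Stands in a rotor well at the start; grip it from above, at any yaw, 40 to 60 mm above its underside
- beaker: empty glass beaker, 71 mm across and 92 mm high, standing behind the tray, not part of the job; origin: centre of its underside
- pipette: white hand pipette, 222 x 28 x 36 mm, lying to the left of the rotor, not part of the job; origin: middle of its underside, its long axis is its own y
Mind the look-alikes: they are no part of the job. Leave any yellow look-alike of the tall_b alone.

How it is judged (in metres and radians):
At the end, for the whole second after the job is handed in: All six stand in rotor wells, released and at rest: underside 25 to 36 mm above the rotor's origin (30 is fully down), 62 to 82 mm from its centre, within 0.12 rad of upright; the two of each kind in opposite wells (axes over 134.5 mm apart; opposite wells are 144 apart, others 125 at most) (z of bottle_a in the frame of rotor between 0.025 and 0.036 m and horizontal distance between bottle_a and rotor between 0.062 and 0.082 m and angle between each of bottle_a, bottle_b, tall_a, tall_b, jar_a, jar_b's own z axis and vertical below 0.12 rad and linear speed of each of bottle_a, bottle_b, tall_a, tall_b, jar_a, jar_b below 0.02 m/s and contact force between the fingers and bottle_a below 0.05 N and z of bottle_b in the frame of rotor between 0.025 and 0.036 m and horizontal distance between bottle_b and rotor between 0.062 and 0.082 m and contact force between the fingers and bottle_b below 0.05 N and z of tall_a in the frame of rotor between 0.025 and 0.036 m and horizontal distance between tall_a and rotor between 0.062 and 0.082 m and contact force between the fingers and tall_a below 0.05 N and z of tall_b in the frame of rotor between 0.025 and 0.036 m and horizontal distance between tall_b and rotor between 0.062 and 0.082 m and contact force between the fingers and tall_b below 0.05 N and z of jar_a in the frame of rotor between 0.025 and 0.036 m and horizontal distance between jar_a and rotor between 0.062 and 0.082 m and contact force between the fingers and jar_a below 0.05 N and z of jar_b in the frame of rotor between 0.025 and 0.036 m and horizontal distance between jar_b and rotor between 0.062 and 0.082 m and contact force between the fingers and jar_b below 0.05 N and horizontal distance between bottle_a and bottle_b above 0.1345 m and horizontal distance between tall_a and tall_b above 0.1345 m and horizontal distance between jar_a and jar_b above 0.1345 m); the robot touches nothing.
It fails at once if a container is tipped over (more than about 30 degrees from upright) (angle between any of bottle_a, bottle_b, tall_a, tall_b, jar_a, jar_b's own z axis and vertical above 0.52 rad).
It fails at once if a container is dropped (falls freely by more than about 25 mm) ((linear speed of bottle_a above 0.7 m/s and contact force between the fingers and bottle_a below 0.01 N) or (linear speed of bottle_b above 0.7 m/s and contact force between the fingers and bottle_b below 0.01 N) or (linear speed of tall_a above 0.7 m/s and contact force between the fingers and tall_a below 0.01 N) or (linear speed of tall_b above 0.7 m/s and contact force between the fingers and tall_b below 0.01 N) or (linear speed of jar_a above 0.7 m/s and contact force between the fingers and jar_a below 0.01 N) or (linear speed of jar_b above 0.7 m/s and contact force between the fingers and jar_b below 0.01 N)).
It fails at once if the beaker or the pipette is shifted by more than 20 mm (distance of any of beaker, pipette from where it was at the start of the episode above 0.02 m).
It also fails if it takes over 96 s, if anything falls off the work surface, if the arm or the gripper's body presses on something with over 40 N, if the wrist force passes 120 N, or if a joint passes its speed limit or range.

## Working session

There is one attempt and no reset: what is moved stays moved. The work goes in short steps, each a Python script; the robot and the scene stay as the last script left them, time stands still between calls to the robot, and variables do not carry over. Pictures are saved under pics/ and viewed, about 12 in all and at most 16, crops included, and the job is handed in when it is done.

```bash
mkdir -p pics; ls
python3 - <<'E'
from station import arm
import cv2,numpy as np
for n in("scene","top"):
    c=arm.camera(n); cv2.imwrite(f"pics/{n}0.png",c["frame"][:,:,::-1]); np.savez(f"{n}0.npz",**c)
    print(n,c["intrinsics"].tolist(),np.round(c["world_to_cam"],3).tolist(),(c["z_map"]>0).mean())
s=arm.get_state();print(s["tcp_pos"],s["orientation"],s["grip_width"],s["clock"],s["joint_positions"])
E
```

```text
pics
scene [[420.2627217365837, 0.0, 254.76424666000563], [0.0, 420.2627217365837, 187.56349293808697], [0.0, 0.0, 1.0]] [[0.804, -0.595, 0.008, -411.983], [0.403, 0.555, 0.728, -331.209], [-0.437, -0.582, 0.686, -653.374], [0.0, 0.0, 0.0, 1.0]] 0.9959971110026041
top [[407.23677075744007, 0.0, 250.58604732556358], [0.0, 407.23677075744007, 193.8664302126988], [0.0, 0.0, 1.0]] [[-0.021, -1.0, 0.006, 126.88], [0.999, -0.021, 0.044, -577.834], [-0.043, 0.007, 0.999, -896.519], [0.0, 0.0, 0.0, 1.0]] 0.9960225423177084
[ 145.95795826 -632.89214737  230.31009332] [-1.79899218e+02  8.05814224e-03  1.29963638e+01] 85.6149323289586 0.1 [77.8147915  18.4353729  -4.0144822  83.16977244  1.29721999 78.54099083
 -3.25793479]
```

View pics.

View pics/scene0.png

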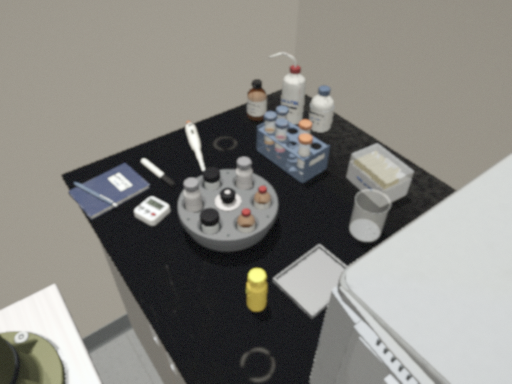

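View pics/top0.png

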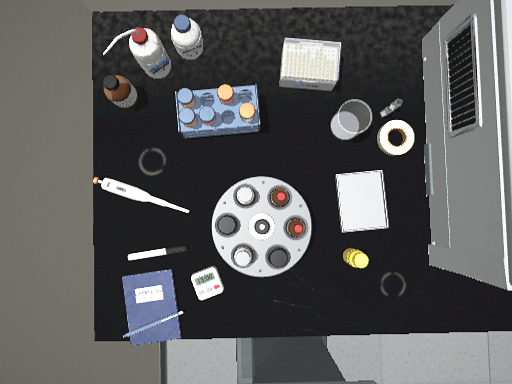

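```bash
cat > vis.py <<'E'
import numpy as np,cv2
def cloud(c):
    K=c["intrinsics"];z=c["z_map"].astype(float);v,u=np.mgrid[:z.shape[0],:z.shape[1]]
    P=np.stack([(u-K[0,2])*z/K[0,0],-(v-K[1,2])*z/K[1,1],-z],-1)
    T=np.linalg.inv(c["world_to_cam"]);W=P@T[:3,:3].T+T[:3,3];W[z<=0]=np.nan
    return W
def ray(c,u,v,h):
    K=c["intrinsics"];T=np.linalg.inv(c["world_to_cam"])
    d=T[:3,:3]@np.array([(u-K[0,2])/K[0,0],-(v-K[1,2])/K[1,1],-1]);o=T[:3,3]
    return o+d*(h-o[2])/d[2]
def circ(P):
    "circle fit of a boundary, robust"
    from scipy.optimize import least_squares
    r=least_squares(lambda q:np.hypot(P[:,0]-q[0],P[:,1]-q[1])-q[2],[*P.mean(0),np.ptp(P[:,0])/2],loss="soft_l1",f_scale=1.)
    return r.x
E
python3 - <<'E'
import numpy as np,cv2
from vis import *
c=dict(np.load("top0.npz"));W=cloud(c)
print("bench z",np.nanmedian(W[290:330,320:420,2]))
for u,v in[(240,320),(262,190),(262,265)]:print(u,v,W[v,u])
# rotor deck outline
m=((W[...,2]>54)&(W[...,2]<200)).astype(np.uint8);m[:, :205]=0;m[:,318:]=0;m[:170]=0;m[282:]=0
m=cv2.morphologyEx(m,cv2.MORPH_OPEN,np.ones((3,3)))
cs,_=cv2.findContours(m,cv2.RETR_EXTERNAL,cv2.CHAIN_APPROX_NONE);k=max(cs,key=cv2.contourArea)[:,0]
P=np.array([ray(c,u,v,62)[:2] for u,v in k]);q=circ(P);print("rotor",q)
# container tops
tops=((297,228,99),(281,197,99),(246,196,120),(228,225,92),(243,257,120),(279,257,92))
for u,v,h in tops:
    w=W[v-14:v+15,u-14:u+15];ok=(w[...,2]>h-6)&(w[...,2]<h+10);p=w[ok]
    cc=(p.max(0)+p.min(0))/2
    d=cc[:2]-q[:2];print(u,v,h,len(p),np.round(np.median(p,0),1),cc[:2].round(1),"r",np.hypot(*d).round(1),"ang",np.degrees(np.arctan2(d[1],d[0])).round(1),np.round(ray(c,u,v,h),1))
# appliance
w=W[:,420:].reshape(-1,3);w=w[w[:,2]>40];print("appl",np.nanmin(w,0),np.nanmax(w,0))
for v in range(20,300,40):
    r=W[v];i=np.where((r[:,2]>60)&(np.arange(512)>400))[0]
    print(v,[r[j].round(0).tolist() for j in (i[:1].tolist()+i[5:6].tolist()+i[-1:].tolist())])
for u,v in[(362,201),(340,175),(382,173),(343,230),(387,227),(350,120),(356,258)]:print(u,v,W[v,u].round(1))
E
```

```text
bench z 0.22162140520362072
240 320 [300.53376705 144.06868786   2.73624192]
262 190 [585.98588724  90.62190549  60.15148354]
262 265 [428.51750347  94.18735606  60.56017442]
rotor [511.05798869  94.22030371 104.7369403 ]
297 228 99 63 [506.   21.4  98.2] [505.8  21.1] r 73.3 ang -94.1 [505.9  23.3  99. ]
281 197 99 60 [571.3  54.8  98.7] [571.2  55.7] r 71.4 ang -32.6 [569.  54.  99.]
246 196 120 172 [575.7 126.5 120.5] [575.8 126.4] r 72.2 ang 26.4 [571.7 124.4 120. ]
228 225 92 278 [516.7 166.1  92.3] [516.8 166.3] r 72.3 ang 85.5 [514.7 162.3  92. ]
243 257 120 177 [451.1 134.6 120.3] [450.6 134.9] r 72.8 ang 146.1 [452.6 132.8 120. ]
279 257 92 284 [447.8  62.5  92.2] [447.   62.4] r 71.6 ang -153.6 [447.9  60.4  92. ]
appl [ 411.45322607 -287.05034599   40.0341027 ] [ 923.64187507 -265.87163501  317.68189527]
20 [[920.0, -274.0, 113.0], [909.0, -272.0, 137.0], [822.0, -283.0, 318.0]]
60 [[856.0, -277.0, 65.0], [848.0, -276.0, 89.0], [762.0, -282.0, 314.0]]
100 [[770.0, -276.0, 63.0], [764.0, -276.0, 86.0], [701.0, -280.0, 314.0]]
140 [[685.0, -278.0, 60.0], [681.0, -278.0, 84.0], [641.0, -279.0, 311.0]]
180 [[599.0, -278.0, 63.0], [598.0, -278.0, 85.0], [580.0, -277.0, 309.0]]
220 [[515.0, -279.0, 62.0], [515.0, -277.0, 88.0], [520.0, -277.0, 304.0]]
260 [[431.0, -274.0, 65.0], [434.0, -274.0, 87.0], [459.0, -277.0, 299.0]]
362 201 [ 559.4 -136.6    2.4]
340 175 [619.2 -88.5   3.4]
382 173 [ 621.1 -181.1   11.3]
343 230 [495.4 -89.9   9.7]
387 227 [ 500.  -188.4   10.1]
350 120 [ 7.449e+02 -1.160e+02 -2.000e-01]
356 258 [442.2 -96.   89.8]
```

Run:
```python
import numpy as np
from vis import *
from station import arm
W=cloud(dict(np.load("scene0.npz"))).reshape(-1,3)
a=W[(W[:,1]<-240)&(W[:,2]>40)&(W[:,0]>0)]
print("appl",a.min(0),a.max(0),np.percentile(a[:,2],[50,90,99]))
t=a[a[:,2]>a[:,2].max()-40];print(t.min(0),t.max(0))
for az in(-77,-60,-35,0):
  for R in(250,300,350,420,450):
    for z in(230,400,550):
      for tilt in (0,-30,-50):
        # tool tilted in the radial plane
        q=arm.ik([R*np.cos(np.radians(az)),R*np.sin(np.radians(az)),z],[180,tilt,az+90-0 if 0 else az])
        if q is not None and az in(-77,-35): print(az,R,z,tilt,np.round(q,0))
```

```text
appl [ 384.61865665 -455.72318053   40.97210006] [ 772.31935346 -275.5751009   327.5262083 ] [316.41698698 320.01971381 324.60456806]
[ 389.97526503 -455.72318053  287.68347317] [ 772.31935346 -276.30266586  327.5262083 ]
-77 350 550 0 [ 75. -15.  -1.  81.  -0. 114. -94.]
-77 420 230 0 [ 72. -10.   1. 113.   0.  76. -94.]
-77 420 400 0 [ 72. -11.   1.  96.   0.  96. -94.]
-77 420 550 0 [ 73.  -7.   1.  74.   0. 112. -94.]
-77 450 230 0 [ 71.  -6.   2. 110.   0.  76. -94.]
-77 450 400 0 [ 72.  -8.   2.  92.   0.  95. -94.]
-77 450 550 0 [ 72.  -3.   2.  71.   0. 112. -93.]
-35 350 550 0 [ 69. -16. -26.  80.  -8. 114. -84.]
-35 420 230 0 [ 56. -10. -21. 113.  -4.  76. -90.]
-35 420 400 0 [ 58. -11. -21.  95.  -4.  96. -89.]
-35 420 550 0 [ 59.  -6. -23.  74.  -3. 112. -91.]
-35 450 230 0 [ 54.  -6. -21. 109.  -2.  76. -91.]
-35 450 400 0 [ 56.  -7. -21.  92.  -3.  95. -91.]
-35 450 550 0 [ 56.  -3. -23.  70.  -1. 112. -92.]
```

```bash
cat > job.py <<'E'
import numpy as np
from station import arm
C=np.array([511.1,94.4]);A0=-93.7
well=lambda i:C+72*np.array([np.cos(np.radians(A0+60*i)),np.sin(np.radians(A0+60*i))])
ZT=185
def jaw(p,obst,prefer):
    "jaw direction (deg) with most room for the open fingers; obst: (x,y,r)"
    best=[]
    for a in range(0,180,2):
        u=np.array([np.cos(np.radians(a)),np.sin(np.radians(a))]);n=np.array([-u[1],u[0]]);g=99
        for x,y,r in obst:
            d=np.array([x,y])-p
            t,s=abs(d@u),abs(d@n)
            # finger box t 18..60, s<11
            g=min(g,np.hypot(max(t-60,18-t,0),max(s-11,0))-r)
        best.append((g,a))
    gm=max(b[0] for b in best)
    return min((b for b in best if b[0]>gm-.6),key=lambda b:abs((b[1]-prefer+90)%180-90))
def yaws(a):  # tool y along jaw direction a
    s=arm.get_state();y0=s["orientation"][2]
    o=[(a-90+k*180+180)%360-180 for k in(0,1)]
    return sorted(o,key=lambda y:abs((y-y0+180)%360-180))
def over(p,a,z=ZT):
    for y in yaws(a):
        try: arm.move_ptp([*p,z],[180,0,y]);break
        except arm.Unreachable: print("unreach",y)
    else: raise SystemExit("no yaw")
def rep(t):
    s=arm.get_state();print(t,round(s["clock"],1),np.round(s["tcp_pos"],1),"yaw",round(s["orientation"][2],1),"w",round(s["grip_width"],1),"F",np.round(s["wrist_force"],1))
E
python3 - <<'E'
from job import *
rot=[(505.8,21.1,19),(571.2,55.7,19),(575.8,126.4,18.5),(516.8,166.3,19.5),(450.6,134.9,18.5),(447,62.4,19.5),(*C,16)]
p=np.array(rot[3][:2])
print([ (i,jaw(np.array(rot[i][:2]),[r for k,r in enumerate(rot) if k!=i],180)) for i in range(4)])
s=arm.get_state();p0=s["tcp_pos"]
arm.movel([p0[0],p0[1],450],v=250)
az=np.radians(-77)
q=arm.ik([430*np.cos(az),430*np.sin(az),450],s["orientation"]);arm.move_joints(q);rep("tuck")
q=np.array(q);q[0]-=77+14;arm.move_joints(q);rep("swung");print(q.round(0))
E
```

```text
[(0, (np.float64(7.192628857761253), 178)), (1, (np.float64(7.192628857761253), 178)), (2, (np.float64(7.31899388969898), 178)), (3, (np.float64(7.999776196968455), 56))]
tuck 2.0 [  96.8 -419.6  449.5] yaw 13.0 w 85.3 F [-0.7 -0.6 -0.3]
swung 4.2 [417.6 102.9 450. ] yaw 103.9 w 85.4 F [-0.6 -0.2  0.5]
[-12.  -9.  -5.  88.  -1. 101.  -3.]
```

```bash
cat >> job.py <<'E'
def pick(p,obst,a=None,z=66):
    g,a=(0,a) if a is not None else jaw(p,obst,10); print("jaw",a,"room",round(g,1))
    over(p,a); arm.movel([*p,z+15],v=150); arm.movel([*p,z],v=50); rep("at"); arm.close(40); arm.sleep(.2); rep("closed")
    arm.movel([*p,ZT],v=100); rep("up")
def place(p,obst,z=67,a=None):
    g,a=(0,a) if a is not None else jaw(p,obst,10); print("jaw",a,"room",round(g,1))
    over(p,a); arm.movel([*p,z+30],v=120); rep("mouth"); arm.movel([*p,z],v=40); arm.sleep(.2); rep("down")
    arm.release(); arm.sleep(.2); arm.movel([*p,ZT],v=120); rep("free")
E
python3 - <<'E'
from job import *
rot=[(505.8,21.1,19),(571.2,55.7,19),(575.8,126.4,18.5),(516.8,166.3,19.5),(450.6,134.9,18.5),(447,62.4,19.5),(*C,16)]
pick(np.array([516.8,166.3]),rot[:3]+rot[4:])
import cv2
for n in("scene","top"):cv2.imwrite(f"pics/{n}1.png",arm.camera(n)["frame"][:,:,::-1])
a=cv2.imread("pics/scene1.png");cv2.imwrite("pics/c1.png",cv2.resize(a[110:260,130:330],None,fx=3,fy=3,interpolation=2))
E
```

```text
jaw 56 room 8.0
at 6.6 [516.5 166.2  65.6] yaw 146.0 w 85.3 F [-0.1 -0.3 -0.3]
closed 7.3 [517.  166.3  66.4] yaw 146.0 w 36.8 F [-0.3 -1.2  2.3]
up 8.7 [516.3 166.1 184.1] yaw 146.0 w 36.7 F [-0.6 -0.3  0.2]
```

View pics/c1.png

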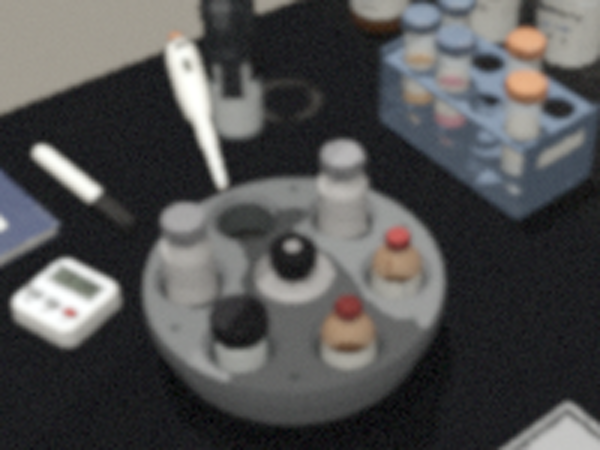

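Run:
```python
from job import *
T=np.array([557.,-128.])
place(T,[],z=40.5,a=90)
rot=[(505.8,21.1,19),(571.2,55.7,19),(575.8,126.4,18.5),(450.6,134.9,18.5),(447,62.4,19.5),(*C,16)]
p=np.array([571.2,55.7]); pick(p,rot[:1]+rot[2:])
import cv2
for n in("scene","top"):
    c=arm.camera(n);np.savez(f"{n}2.npz",**c);cv2.imwrite(f"pics/{n}2.png",c["frame"][:,:,::-1])
a=cv2.imread("pics/scene2.png");cv2.imwrite("pics/c2.png",cv2.resize(a[120:320,160:360],None,fx=2.8,fy=2.8,interpolation=2))
```

```text
jaw 90 room 0
mouth 11.0 [ 557.7 -128.1   71.4] yaw 180.0 w 36.8 F [-0.3  0.2 -0.2]
down 12.1 [ 557.2 -128.    40.8] yaw -180.0 w 37.0 F [-0.2 -0.  -0.8]
free 14.2 [ 556.4 -127.9  184. ] yaw 180.0 w 85.5 F [-0.6  0.7 -1.1]
jaw 178 room 7.2
at 16.7 [571.   55.7  65.7] yaw -92.0 w 85.3 F [-0.4 -0.3  0.5]
closed 17.4 [571.3  55.7  66.3] yaw -92.0 w 34.5 F [-0.5 -0.8  5. ]
up 18.8 [570.8  55.6 184.3] yaw -92.0 w 34.9 F [-0.2 -0.3 -0.3]
```

View pics/c2.png

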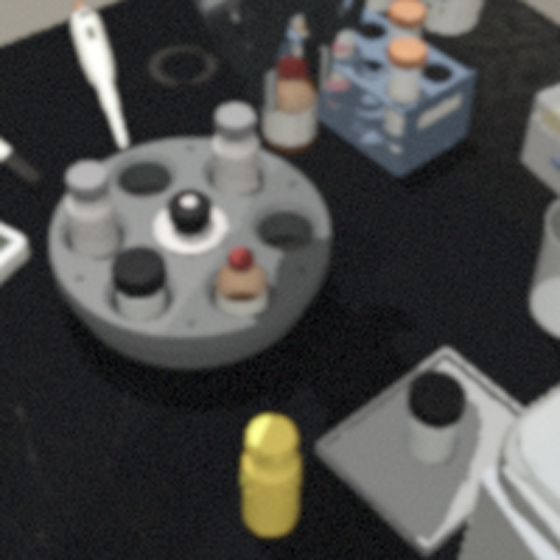

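Run:
```python
from job import *
o=[(505.8,21.1,19),(575.8,126.4,18.5),(450.6,134.9,18.5),(447,62.4,19.5),(*C,16)]
place(well(3),o)
p=np.array([575.8,126.4]); pick(p,[o[0]]+o[2:]+[(*well(3),19)])
import cv2
for n in("scene","top"):
    c=arm.camera(n);np.savez(f"{n}3.npz",**c);cv2.imwrite(f"pics/{n}3.png",c["frame"][:,:,::-1])
a=cv2.imread("pics/scene3.png");cv2.imwrite("pics/c3.png",cv2.resize(a[110:260,130:330],None,fx=3,fy=3,interpolation=2))
```

```text
jaw 56 room 7.1
mouth 23.9 [516.4 166.3  97.6] yaw -34.0 w 34.8 F [ 0.1 -1.4 -0. ]
down 25.0 [515.8 165.8  66.9] yaw -34.0 w 34.3 F [ 3.8 -3.7 -3.9]
free 26.9 [515.2 166.2 184.2] yaw -34.0 w 85.1 F [ 0.1 -0.4 -0.2]
jaw 84 room 33.9
at 28.8 [575.6 126.3  65.7] yaw -6.0 w 85.5 F [-0.  -0.7 -0.2]
closed 29.6 [576.1 126.3  66.4] yaw -6.0 w 34.6 F [-1.2 -1.2  3.7]
up 30.9 [575.3 126.3 184.2] yaw -6.0 w 34.8 F [-0.4 -0.2 -1.2]
```

View pics/c3.png

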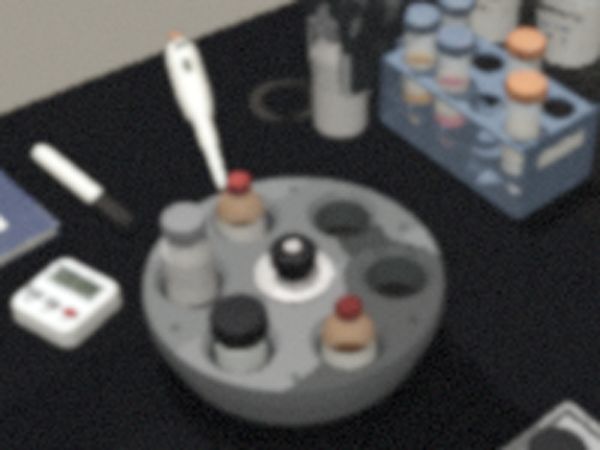

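Run:
```python
from job import *
from vis import cloud
c=dict(np.load("top3.npz"));W=cloud(c)
k=(W[...,2]>58)&(W[...,2]<72)&(abs(W[...,0]-557)<40)&(abs(W[...,1]+128)<40);p=W[k];J=((p.max(0)+p.min(0))/2)[:2];print("jar",J,len(p),np.median(p[:,2]))
if np.hypot(*(J-[557,-128]))>6: J=np.array([557.,-128.])
o=[(505.8,21.1,19),(450.6,134.9,18.5),(447,62.4,19.5),(*C,16),(*well(3),19)]
place(well(1),o)
pick(J,[],a=90,z=39)
place(well(2),o+[(*well(1),18.5)])
rep("end")
import cv2
arm.movel([430,-20,300],v=200)
for n in("scene","top"):
    c=arm.camera(n);np.savez(f"{n}4.npz",**c);cv2.imwrite(f"pics/{n}4.png",c["frame"][:,:,::-1])
```

```text
jar [ 558.06435606 -128.3311697 ] 268 64.76261176135205
jaw 88 room 34.0
mouth 32.3 [571.6  54.5  97.6] yaw -2.0 w 34.5 F [0.5 0.2 0.5]
down 33.4 [571.1  54.5  67.1] yaw -2.0 w 34.8 F [-1.2 -0.3 -1.7]
free 35.2 [570.4  54.5 184.2] yaw -2.0 w 85.5 F [ 0.2  0.1 -0.3]
jaw 90 room 0
at 37.5 [ 557.8 -128.3   38.7] yaw -0.0 w 85.5 F [-0.8 -0.4  0.8]
closed 38.2 [ 558.3 -128.4   39.3] yaw -0.0 w 36.9 F [ 0.7 -0.   3.7]
up 39.8 [ 557.7 -128.2  184.3] yaw -0.0 w 36.8 F [ 0.8  0.4 -0.4]
jaw 178 room 7.4
mouth 41.7 [576.3 126.1  97.7] yaw 88.0 w 37.0 F [-0.9  0.4 -1. ]
down 42.8 [575.8 126.3  67.2] yaw 88.0 w 36.6 F [ 0.4 -0.3 -1.5]
free 44.7 [575.  126.2 184.1] yaw 88.0 w 85.6 F [ 0.3  0.  -0. ]
end 44.7 [575.  126.2 184.1] yaw 88.0 w 85.6 F [ 0.3  0.  -0. ]
```

View pics/scene4.png

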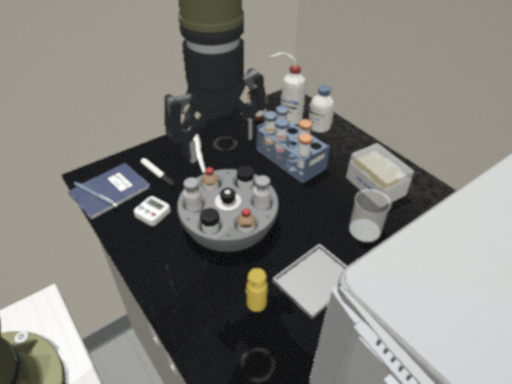

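View pics/top4.png

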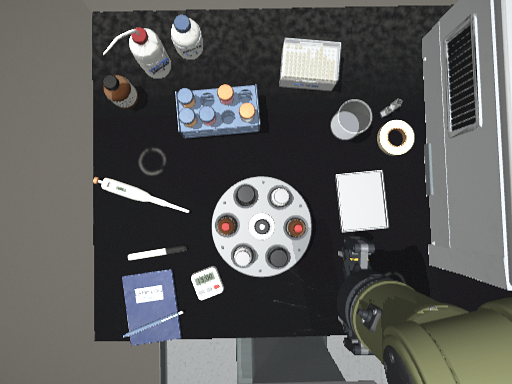

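Run:
```python
from job import *
from vis import cloud
c=arm.camera("top");W=cloud(c);P={}
for i,h in enumerate((99,120,92,99,120,92)):
    w=well(i);k=(W[...,2]>h-6)&(W[...,2]<h+10)&(np.hypot(W[...,0]-w[0],W[...,1]-w[1])<30);p=W[k]
    P[i]=((p.max(0)+p.min(0))/2)[:2];print(i,len(p),"top z",np.median(p[:,2]).round(1),"want",h,P[i].round(1),"r",np.hypot(*(P[i]-C)).round(1))
print([np.hypot(*(P[i]-P[i+3])).round(1) for i in range(3)])
rep("arm")
```

```text
0 65 top z 98.2 want 99 [506.8  21. ] r 73.5
1 174 top z 120.2 want 120 [571.3  55.4] r 71.8
2 272 top z 92.3 want 92 [579.  126.4] r 75.1
3 59 top z 98.2 want 99 [513.  168.1] r 73.7
4 180 top z 120.3 want 120 [450.6 134.8] r 72.8
5 284 top z 92.2 want 92 [447.   62.3] r 71.7
[np.float64(147.2), np.float64(144.5), np.float64(146.7)]
arm 46.1 [430.  -19.6 299.5] yaw 88.0 w 85.4 F [0.3 0.4 0.1]
```

All six tops are at their seated heights and each pair is opposite, so I'm handing in.

```bash
python3 -c "
from station import arm
print(arm.close_job())"
```

```text
the job is handed in; nothing more can be done
None
```

The rotor is rebalanced and the job is handed in. The robot clock read about 46 s against the 96 s limit.

**Moves:** I made four, using the tray once:
1. One jar went to the tray.
2. An amber bottle went into the well the jar had left.
3. A tall white bottle went into the amber bottle's old well.
4. The jar went from the tray into the tall bottle's old well.

**Final depth check:**
- All six tops were within 1 mm of their fully seated heights.
- The tops were 71.7 to 75.1 mm from the rotor centre.
- Twin spacings were 147.2 mm (amber), 144.5 mm (tall) and 146.7 mm (jars). Opposite wells are 144 mm apart and the limit is 134.5 mm.

The amber and jar spacings come out about 3 mm over nominal, which fits the play in the wells plus measuring error.

The last pictures show the beaker, the pipette and the yellow look-alike where they started. I judged that by eye and did not measure it. The gripper was open and clear of everything at hand-in. No check failed, though the interface reports no verdict.

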